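# Load a gear set onto pallet posts

### The job

Load the kitting posts for the next gearbox: onto the tall round-based post stack the wide gear first, then the plain spacer sleeve, then the small gear, both gears with their hubs up; onto the short square-based post put the bearing ring. Lower every part all the way down onto its seat rather than dropping it, let go of everything, and leave the flanged housing, the tin and the wrench where they are.

Things in the scene. Friction and masses are not known exactly. Their poses are not given: they have to be found in the camera images.
- wide_gear_mid (a point): The wide gear, largest loose part: steel, 105 mm across its 36 teeth, toothed disc 14 mm thick, on it a round hub 48 mm in diameter and 16 mm high (30 mm high in all), 28 mm hole right through, about 0.55 kg. Lies flat on the bench, hub up; grasp it by the hub. Point: on its axis, half-way up (15 mm above its underside); z up along the axis.
- spacer_mid (a point): The spacer: a plain smooth steel sleeve, 40 mm outside diameter, 28 mm hole right through, 18 mm high, no teeth, about 0.1 kg. Stands on its end on the bench. The point is on its axis, half-way up (9 mm above its underside); z is the axis, upward.
- small_gear_mid (a point): The small gear: steel, 63 mm across its 22 teeth, toothed disc 12 mm thick, on it a round hub 40 mm in diameter and 14 mm high (26 mm high in all), 28 mm hole right through, about 0.25 kg. Lies flat on the bench, hub up; grasp it by the hub. Point: on its axis, half-way up (13 mm above its underside); z up along the axis.
- bearing_mid (a point): The bearing: a smooth steel ball-bearing ring, 60 mm outside diameter, 38 mm hole right through, 18 mm high, with a dark ball track on its upper face, no teeth, about 0.25 kg. It lies flat on the bench; grasp it across its outside. The point is on its axis, half-way up (9 mm above its underside); z is the axis, upward.
- tall_post_seat (a point): Tall post: fixed dark round base, 76 mm across, 15 mm high, with an upright post 20 mm in diameter, 62 mm high above the base, the top 8 mm tapered to 10 mm. Point: on the post's axis level with the top of the base (15 mm above the bench), z up. Parts fully down have their points above it by: wide gear 15 mm, spacer (on the gear's hub) 39, small gear (on the spacer) 61. 4 mm play all round.
- short_post_seat (a point): Short post: fixed dark square base, 80 mm a side, 15 mm high, with a stout upright post 30 mm in diameter, 22 mm high above the base, the top 5 mm tapered to 20 mm. Point: on the post's axis level with the top of the base (15 mm above the bench), z up. Fully down, the bearing's point is 9 mm above it, with 4 mm play all round.
- flange: Bystander, to be left alone: a loose grey painted housing lying among the parts, a round body 52 mm in diameter and 24 mm high with a flat ear on either side (102 mm over the ears, 10 mm thick). Origin at the centre of its underside.
- grease_tin: Bystander, to be left alone: a closed round tin, 66 mm in diameter, 75 mm high, standing to the left of the work. Origin at the centre of its underside.
- wrench: Bystander, to be left alone: a steel wrench about 190 mm long, lying flat to the right of the work. Origin about its middle.

How it is judged:
On the way, in this order (a step that is already met when the one before it is completed fails the run):
1. the wide gear is seated on the tall post and let go (horizontal distance between wide_gear_mid and tall_post_seat below 0.007 m and z of wide_gear_mid in the frame of tall_post_seat between 0.011 and 0.019 m and angle between wide_gear_mid's own z axis and vertical below 0.1 rad and linear speed of wide_gear below 0.02 m/s and angular speed of wide_gear below 0.2 rad/s and contact force between the fingers and wide_gear below 0.05 N), for 0.2 s.
2. the spacer sits on the wide gear's hub on the tall post and is let go (all of step 1 and horizontal distance between spacer_mid and tall_post_seat below 0.007 m and z of spacer_mid in the frame of tall_post_seat between 0.035 and 0.043 m and angle between spacer_mid's own z axis and vertical below 0.1 rad and linear speed of spacer below 0.02 m/s and angular speed of spacer below 0.2 rad/s and contact force between the fingers and spacer below 0.05 N), for 0.2 s.
3. the small gear sits on the spacer on the tall post and is let go (all of step 2 and horizontal distance between small_gear_mid and tall_post_seat below 0.007 m and z of small_gear_mid in the frame of tall_post_seat between 0.057 and 0.065 m and angle between small_gear_mid's own z axis and vertical below 0.1 rad and linear speed of small_gear below 0.02 m/s and angular speed of small_gear below 0.2 rad/s and contact force between the fingers and small_gear below 0.05 N), for 0.2 s.
At the end, for the whole second after the job is handed in: On the tall post, from below: wide gear, spacer, small gear; on the short post: the bearing. Each is fully down (height within 4 mm), centred within 7 mm of its post, upright within 0.1 rad (6 degrees), released and at rest (horizontal distance between each of wide_gear_mid, spacer_mid, small_gear_mid and tall_post_seat below 0.007 m and z of wide_gear_mid in the frame of tall_post_seat between 0.011 and 0.019 m and angle between each of wide_gear_mid, spacer_mid, small_gear_mid, bearing_mid's own z axis and vertical below 0.1 rad and linear speed of each of wide_gear, spacer, small_gear, bearing below 0.02 m/s and angular speed of each of wide_gear, spacer, small_gear, bearing below 0.2 rad/s and z of spacer_mid in the frame of tall_post_seat between 0.035 and 0.043 m and z of small_gear_mid in the frame of tall_post_seat between 0.057 and 0.065 m and horizontal distance between bearing_mid and short_post_seat below 0.007 m and z of bearing_mid in the frame of short_post_seat between 0.005 and 0.013 m); the robot touches nothing.
It fails at once if a bystander (flanged housing, tin or wrench) is moved more than 20 mm (distance of any of flange, grease_tin, wrench from where it was at the start of the episode above 0.02 m).
It fails at once if a part is dropped: it moves faster than 0.7 m/s (a fall of 25 mm) while out of the fingers ((linear speed of wide_gear above 0.7 m/s and contact force between the fingers and wide_gear below 0.01 N) or (linear speed of spacer above 0.7 m/s and contact force between the fingers and spacer below 0.01 N) or (linear speed of small_gear above 0.7 m/s and contact force between the fingers and small_gear below 0.01 N) or (linear speed of bearing above 0.7 m/s and contact force between the fingers and bearing below 0.01 N)).
It also fails if it takes over 112 s, if anything falls off the work surface, if the arm or the gripper's body presses on something with over 40 N, if the wrist force passes 120 N, or if a joint passes its speed limit or range.

### The arm

A 6-joint arm with a two-finger parallel gripper is mounted at the origin on the work surface. World frame = base frame: x ahead of the robot, y to its left, z up, the work surface at z = 0. Lengths are in m, angles in rad, forces in N, time in s.
With the tool pointing down it reaches from about 0.35 to 0.975 m from the base axis. Payload 4.9 kg.
Tool frame: the origin (TCP) lies midway between the tips of the shut fingers; the grasp point (between the pads) lies 19 mm behind it; z points along the fingers, y is the line along which they close (so a half turn about z gives the same grasp; the last joint's range is limited). The gripper opens to 85 mm and grips with 20 to 120 N. Pads are 22 mm wide; open, the fingers measure 114 mm over their backs; the gripper's body (76 mm by 85 mm) begins 54 mm behind the grasp point. The pads swing forward as they close: fully open they stand 13 mm farther back than shut.
Start: joints at [1.182, 0.053, 1.613, -0, 1.476, -0.119], TCP at [0.167, 0.602, 0.231] pointing down, gripper open.
Joint ranges: [-3.01, 3.01], [-1.01, 2.22], [0.06, 2.58], [-1.02, 4.17], [0.09, 2.62], [-3.14, 3.14]. Speed limits (rad/s): [2.57, 2.57, 3.14, 3.14, 3.14, 3.14].

### API

Orientations are given as a unit quaternion [w, x, y, z].
In Python, from plant import state, grab_frame, camera_info, job_done, spot_in, masks_of, pinpoint gives the robot as it stands.
- The arm moves only by the shell command python3 -m handwheel 'ROWS' [OPENING]. ROWS is JSON, a list that holds one entry, the list of rows, each a list of 6 numbers: the shift along the world's x, y, z in m, then the turn, a rotation vector about the world's x, y, z in degrees. In form: [[[tx, ty, tz, ax, ay, az], ...]]. A call has 1 to 20 rows; each row shifts and turns the commanded pose from where the row before left it; what a row does not reach is not made up. A row lasts 1/12 s, in which the tool goes at most 41.7 mm and 7.16 degrees, less where a joint would pass 70% of its speed; a pose out of reach is approached as far as the arm can. A call is refused whole if a number of a shift passes 0.0417 or a number of a turn 7.16, either way. A call with a gripper value outside its range is refused whole. OPENING is the opening, from 0 (shut) to 1 (fully open), set as the call begins (- or left out, the last holds). The fingers move at their own pace and stop on an object; the grip force is fixed at half the most. Time passes only in rows, so rows that do not move let the fingers close. It gives the time, the measured TCP pose, the force, the opening and the grip force at its end, in the units of the state.
- state(): the state, without advancing time (a new reading comes with each control period).
- grab_frame(name): name is "side" or "top"; returns (picture, depth): 420x560x3 uint8, blue, green, red; 420x560 float32, m along the optical axis (not along the pixel's ray), 0 where there is no reading.
- camera_info(name): a dict with "fx", "fy", "cx", "cy" (pixels), "T" (4x4, takes a point from camera to world coordinates). Camera axes: x right, y up, looking along -z (the intrinsics and any distortion apply to the point x, -y, -z); pixel columns grow to the right and rows downward; lengths in m; the calibration is good to about 2 mm. A picture is of the moment at which its call begins. camera_info takes no time and is no camera call.
- job_done(): hands the job in; it is judged then, once.
Trained networks look in the newest picture that a camera, given by its name, has taken for a name from the list of things; names that differ only in an ending like _2 or _b are one class to them, and where a whole thing is asked for, a point or a joint stands for the part that bears it (a point fixed in the world has none). Each returns a list of dicts, best first, with "conf" (0 to 1); they miss things now and then, are a little off and sometimes report something else, mostly with a low value. They report only what shows in the picture. A call takes as long as a camera call.
- spot_in(camera, thing): "box" ([left, top, width, height] in pixels, round what is visible of it).
- masks_of(camera, thing): "region" (420x560 bool, what is visible of it) and "box" ([left, top, width, height] in pixels, round what is visible of it).
- pinpoint(camera, thing): "position" ([column, row] in pixels: a listed point, or the origin of a listed thing).
The state is a dict: "time": time; "joint_pos": joint angles; "joint_vel": joint speeds; "joint_efforts": joint torques, N m; "tool_pos": TCP position; "tool_rot": TCP orientation; "contact_force": force on the tool from outside, world axes, zero at the start; "ft_torque": the same for the moment, N m; "gripper_width": opening from 0.0 (shut) to 1.0 (fully open); "grasp_force": force on a finger pad.
Only numpy, scipy, OpenCV 4.12 (cv2) and the standard library are available. Lean on these libraries where they do the work, as an engineer would, in place of code of your own. Each camera call takes 0.05 s, during which the arm holds its last target. There are 200 camera calls.

## Working session

There is one attempt and no reset: what is moved stays moved. The work goes in short steps, Python scripts to look and compute and a shell command to move; the robot and the scene stay as the last step left them, time stands still between calls to the robot, and variables do not carry over. Pictures are saved under pics/ and viewed, at most 14 in all, crops included, and the job is handed in when it is done.

```bash
ls; mkdir -p pics; cat > h.py <<'E'
import numpy as np, cv2
from plant import *
def ray(cam,u,v,z):
    c=camera_info(cam);T=np.array(c["T"])
    d=T[:3,:3]@np.array([(u-c["cx"])/c["fx"],-(v-c["cy"])/c["fy"],-1.]);o=T[:3,3]
    return o+d*(z-o[2])/d[2]
H=dict(wide_gear_mid=.015,spacer_mid=.009,small_gear_mid=.013,bearing_mid=.009,tall_post_seat=.015,short_post_seat=.015,flange=0,grease_tin=0,wrench=0)
def find(cam,n,z=None):
    for r in pinpoint(cam,n)[:3]:
        print(cam,n,round(r["conf"],2),np.round(r["position"],1),np.round(ray(cam,*r["position"],H[n] if z is None else z),4))
E
python3 - <<'E'
from h import *
print(state())
for c in("top","side"):
    i=camera_info(c);print(i)
    p,d=grab_frame(c);cv2.imwrite(f"pics/{c}0.png",p)
    for n in H: find(c,n)
E
```

```text
pics
{'time': 0.0, 'joint_pos': array([ 1.18203949e+00,  5.33875541e-02,  1.61427993e+00,  1.72959021e-06,
        1.47595106e+00, -1.18979325e-01]), 'joint_vel': array([-0.00067853,  0.00019521, -0.00039889, -0.00155285,  0.00098305,
       -0.00118477]), 'joint_efforts': array([ 4.92965264e-04, -3.93686628e+01, -3.70173705e+01, -9.13578810e-05,
        7.24778758e-03, -3.52950522e-06]), 'tool_pos': array([0.16632939, 0.60183504, 0.23005237]), 'tool_rot': array([-2.55233827e-04,  1.34480093e-01,  9.90915778e-01, -9.80260261e-04]), 'contact_force': array([0.23532271, 0.12727115, 0.54489546]), 'ft_torque': array([-0.03304259, -0.00121707,  0.0004184 ]), 'grasp_force': 0.0, 'gripper_width': 0.9989506404732427}
{'fx': 383.9172364968879, 'fy': 383.9172364968879, 'cx': 283.83219205634754, 'cy': 210.9206485059145, 'T': array([[ 0.02492911,  0.99804048, -0.05739103,  0.42469015],
       [-0.99968069,  0.02465055, -0.00555677, -0.05154072],
       [-0.00413116,  0.05751123,  0.99833631,  1.06569671],
       [ 0.        ,  0.        ,  0.        ,  1.        ]])}
top wide_gear_mid 0.87 [383.2
[... 935 characters left out ...]
 0.        ,  0.        ,  1.        ]])}
side wide_gear_mid 0.88 [323.8 283.5] [ 0.596 -0.318  0.015]
side spacer_mid 0.5 [304.8 161.4] [0.6207 0.2906 0.009 ]
side small_gear_mid 0.55 [261.6 210.8] [0.4509 0.0063 0.013 ]
side small_gear_mid 0.53 [262.8 257.7] [ 0.4443 -0.2058  0.013 ]
side bearing_mid 0.6 [320.3 231.5] [ 0.6188 -0.1047  0.009 ]
side tall_post_seat 0.56 [261.7 257.9] [ 0.4412 -0.2084  0.015 ]
side short_post_seat 0.87 [261.  178.3] [0.4573 0.1863 0.015 ]
side flange 0.57 [302.3 191.3] [0.5916 0.1173 0.    ]
side flange 0.44 [321.3 229.6] [ 0.625  -0.0857 -0.    ]
side grease_tin 0.75 [246.4 143.9] [0.412  0.4568 0.    ]
side wrench 0.6 [353.5 359.4] [ 0.6294 -0.537   0.    ]
```

View pics/top0.png

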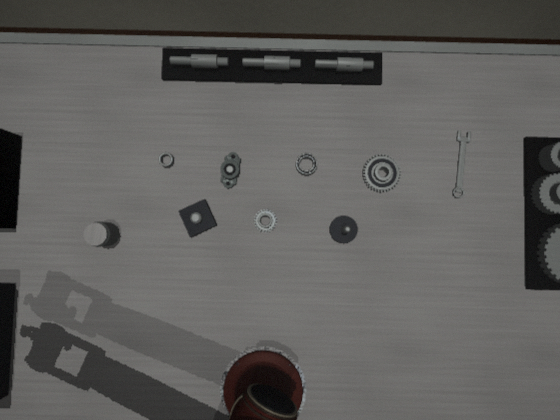

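View pics/side0.png

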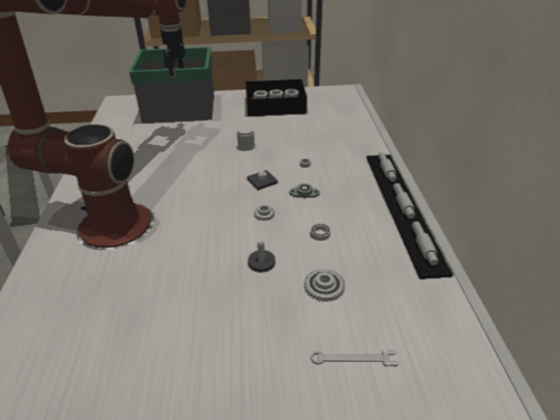

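The top view shows the spacer (167,160), housing (231,170), bearing (306,164), wide gear (382,172), short post (198,218), small gear (265,221), tall post (344,229), tin and wrench, which all agrees with the networks. I'll refine by fitting hull centroids.

```bash
cat >> h.py <<'E'
from scipy.optimize import least_squares
def proj(cam,P):
    c=camera_info(cam);T=np.array(c["T"]);q=(P-T[:3,3])@T[:3,:3]
    return np.c_[c["cx"]+c["fx"]*q[:,0]/-q[:,2],c["cy"]+c["fy"]*q[:,1]/q[:,2]]
def cyl(*a): # (radius,z0,z1)...
    t=np.linspace(0,2*np.pi,73)[:-1]
    return np.vstack([np.c_[r*np.cos(t),r*np.sin(t),0*t+z] for r,z0,z1 in a for z in(z0,z1)])
SH=dict(wide_gear_mid=cyl((.0515,0,.014),(.024,.014,.03)),spacer_mid=cyl((.02,0,.018)),small_gear_mid=cyl((.0305,0,.012),(.02,.012,.026)),bearing_mid=cyl((.03,0,.018)),
 tall_post_seat=cyl((.038,0,.015)))
def hc(pts):
    h=cv2.convexHull(np.float32(pts));m=cv2.moments(h);return np.array([m["m10"],m["m01"]])/m["m00"],m["m00"]
def fit(cam,n,mask,xy,dz=0):
    v,u=np.nonzero(mask);c,a=hc(np.c_[u,v]); f=lambda p:hc(proj(cam,SH[n]+[*p,dz]))[0]-c
    s=least_squares(f,xy,diff_step=1e-3);print(cam,n,np.round(s.x,4),"area",a,round(hc(proj(cam,SH[n]+[*s.x,dz]))[1]));return s.x
E
python3 - <<'E'
from h import *
G=dict(wide_gear_mid=(.6,-.317),spacer_mid=(.618,.289),small_gear_mid=(.451,.005),bearing_mid=(.616,-.105))
for c in("top","side"):
    p,d=grab_frame(c)
    for n,g in G.items():
        m=masks_of(c,n)
        for r in m[:2]:
            if r["conf"]>.3: fit(c,n,r["region"],g)
    g=p.max(2)
    for n,xy in(("tall_post_seat",(.438,-.215)),("short_post_seat",(.455,.188))):
        u,v=proj(c,np.array([[*xy,.015]]))[0].astype(int)
        w=np.zeros_like(g);w[v-25:v+26,u-25:u+26]=g[v-25:v+26,u-25:u+26]<85
        k,l,s,_=cv2.connectedComponentsWithStats(w);m=l==1+s[1:,4].argmax()
        if n[0]=="t": fit(c,n,m,xy)
        else:
            cc=hc(np.c_[np.nonzero(m)[::-1]])
            print(c,n,cc,ray(c,*cc[0],.009),s[1:])
E
python3 - <<'E'
import cv2
a=cv2.imread('pics/top0.png')[140:260,140:420]
cv2.imwrite('pics/z0.png',cv2.resize(a,None,fx=2.8,fy=2.8,interpolation=cv2.INTER_CUBIC))
E
```

```text
top wide_gear_mid [ 0.6    -0.3132] area 1054.5 1130
top spacer_mid [0.6219 0.2864] area 178.0 195
top small_gear_mid [0.4596 0.0057] area 373.5 389
top bearing_mid [ 0.6192 -0.103 ] area 339.0 390
top tall_post_seat [ 0.4393 -0.2094] area 608.0 623
top short_post_seat (array([197.43716454, 217.91560244]), 900.5) [0.46024677 0.19195122 0.009     ] [[179 199  38  39 841]]
side wide_gear_mid [0.4104 0.4958] area 375.5 341
side spacer_mid [0.6206 0.2832] area 89.0 98
side small_gear_mid [0.4595 0.0038] area 225.0 259
side bearing_mid [ 0.6194 -0.1051] area 264.0 306
side tall_post_seat [ 0.4394 -0.2058] area 498.5 521
side short_post_seat (array([261.69365317, 179.85507246]), 333.5) [0.45938685 0.18553153 0.009     ] [[247 171  30  19 317]]
```

View pics/z0.png

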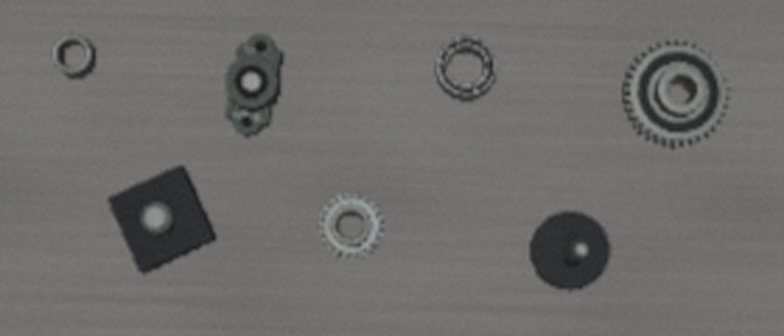

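Top view crop matches: the positions are good to about 3 mm. First I move above the wide gear, with the fingers closing along y.

```bash
R='[0.01736,-0.0366,0,0,0,0.62]'; python3 -m handwheel '[[[0.0174,-0.0366,0,0,0,0.62],[0.0174,-0.0366,0,0,0,0.62],[0.0174,-0.0366,0,0,0,0.62],[0.0174,-0.0366,0,0,0,0.62],[0.0174,-0.0366,0,0,0,0.62],[0.0174,-0.0366,0,0,0,0.62],[0.0174,-0.0366,0,0,0,0.62],[0.0174,-0.0366,0,0,0,0.62],[0.0174,-0.0366,0,0,0,0.62],[0.0174,-0.0366,0,0,0,0.62],[0.0174,-0.0366,0,0,0,0.62],[0.0174,-0.0366,0,0,0,0.62],[0.0174,-0.0366,0,0,0,0.62]]]' 1
python3 -m handwheel '[[[0.0174,-0.0366,-0.0075,0,0,0.62],[0.0174,-0.0366,-0.0075,0,0,0.62],[0.0174,-0.0366,-0.0075,0,0,0.62],[0.0174,-0.0366,-0.0075,0,0,0.62],[0.0174,-0.0366,-0.0075,0,0,0.62],[0.0174,-0.0366,-0.0075,0,0,0.62],[0.0174,-0.0366,-0.0075,0,0,0.62],[0.0174,-0.0366,-0.0075,0,0,0.62],[0.0174,-0.0366,-0.0075,0,0,0.62],[0.0174,-0.0366,-0.0075,0,0,0.62],[0.0174,-0.0366,-0.0075,0,0,0.62],[0.0174,-0.0366,-0.0075,0,0,0.62],[0,0,0,0,0,0],[0,0,0,0,0,0],[0,0,0,0,0,0]]]'
python3 - <<'E'
from h import *
from scipy.spatial.transform import Rotation as R
s=state();print(R.from_quat(s["tool_rot"],scalar_first=True).as_matrix().round(4))
p,d=grab_frame("side");cv2.imwrite("pics/s1.png",p)
m=masks_of("side","wide_gear_mid")
for r in m: print(r["conf"]),fit("side","wide_gear_mid",r["region"],(.6,-.314))
find("side","wide_gear_mid")
# tall post: tip from both views at z .077; column
for c in("top","side"):
    print(proj(c,np.array([[.4394,-.2094,.077],[.4394,-.2094,.015]])))
p2,_=grab_frame("top")
a=cv2.resize(p2[205:255,320:370],None,fx=8,fy=8,interpolation=cv2.INTER_CUBIC);b=cv2.resize(p[225:275,236:286],None,fx=8,fy=8,interpolation=cv2.INTER_CUBIC)
cv2.imwrite("pics/post.png",np.hstack([a,b]))
E
```

```text
time: 2.58
tool_pos: [0.3932, 0.1247, 0.2318]
tool_rot: [0.001, 0.064, 0.998, 0.0]
contact_force: [0.8, 0.2, -0.1]
gripper_width: 1.001
grasp_force: 0.0
time: 3.83
tool_pos: [0.6014, -0.3124, 0.1409]
tool_rot: [-0.0, -0.0, 1.0, 0.0]
contact_force: [-0.7, 0.9, -0.5]
gripper_width: 1.0
grasp_force: 0.0
[[-1.e+00 -4.e-04 -6.e-04]
 [-4.e-04  1.e+00  8.e-04]
 [ 6.e-04  8.e-04 -1.e+00]]
0.57
side wide_gear_mid [ 0.5997 -0.3137] area 1056.0 1067
side wide_gear_mid 0.6 [325.7 284.5] [ 0.6003 -0.3218  0.015 ]
[[346.94590868 228.84089876]
 [343.31529586 229.08851169]]
[[260.21105327 241.1841474 ]
 [261.06370693 258.18979682]]
```

View pics/post.png

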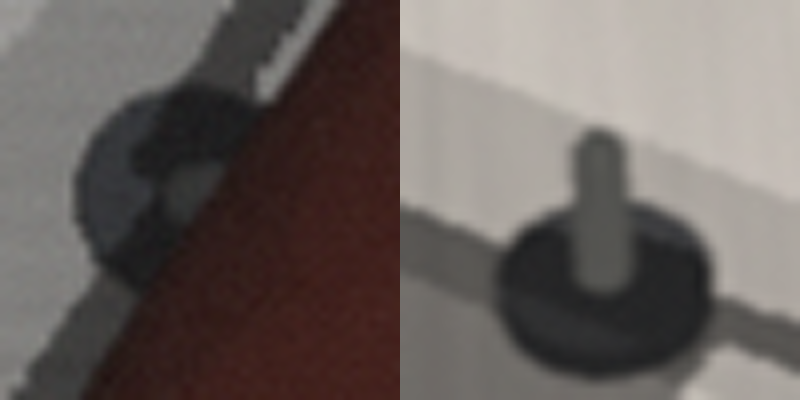

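Side view: post tip at about (260.7,242), which agrees with the seat estimate (0.440, -0.210). The gear fit agrees in both views, so I lower and grip the hub.

```bash
python3 -m handwheel '[[[-0.0014,-0.001,-0.02,0,0,0],[0,0,-0.02,0,0,0],[0,0,-0.02,0,0,0],[0,0,-0.02,0,0,0],[0,0,-0.02,0,0,0],[0,0,-0.01,0,0,0],[0,0,-0.01,0,0,0],[0,0,-0.007,0,0,0],[0,0,0,0,0,0],[0,0,0,0,0,0]]]' 1
python3 -m handwheel '[[[0,0,0,0,0,0],[0,0,0,0,0,0],[0,0,0,0,0,0],[0,0,0,0,0,0],[0,0,0,0,0,0],[0,0,0,0,0,0],[0,0,0,0,0,0],[0,0,0,0,0,0],[0,0,0,0,0,0],[0,0,0,0,0,0],[0,0,0,0,0,0],[0,0,0,0,0,0]]]' 0
```

```text
time: 4.87
tool_pos: [0.6005, -0.3137, 0.0149]
tool_rot: [0.0, -0.0, 1.0, -0.0]
contact_force: [0.8, -0.0, 0.2]
gripper_width: 1.0
grasp_force: 0.0
time: 5.87
tool_pos: [0.6011, -0.3135, 0.0161]
tool_rot: [0.001, -0.0, 1.0, 0.0]
contact_force: [-0.7, 2.7, 6.0]
gripper_width: 0.538
grasp_force: 60.4
```

```bash
python3 -m handwheel '[[[0,0,0.005,0,0,0],[0,0,0.01,0,0,0],[0,0,0.015,0,0,0],[0,0,0.02,0,0,0],[0,0,0.02,0,0,0],[0,0,0.02,0,0,0],[-0.008,0.005,0.01,0,0,0],[-0.0190,0.0123,0,0,0,0],[-0.0190,0.0123,0,0,0,0],[-0.0190,0.0123,0,0,0,0],[-0.0190,0.0123,0,0,0,0],[-0.0190,0.0123,0,0,0,0],[-0.0190,0.0123,0,0,0,0],[-0.0190,0.0123,0,0,0,0],[-0.0190,0.0123,0,0,0,0],[0,0,0,0,0,0],[0,0,0,0,0,0],[0,0,0,0,0,0]]]'
python3 - <<'E'
from h import *
T=state()["tool_pos"];print(T)
p,d=grab_frame("side");cv2.imwrite("pics/s2.png",cv2.resize(p[190:290,200:320],None,fx=6,fy=6,interpolation=cv2.INTER_CUBIC))
q,d=grab_frame("top");
for c in("side","top"):
  for n in("wide_gear_mid","tall_post_seat"): find(c,n,T[2] if n[0]=="w" else None)
  for r in masks_of(c,"wide_gear_mid")[:1]: fit(c,"wide_gear_mid",r["region"],T[:2],T[2]-.015)
print(proj("side",np.array([[*T[:2],T[2]-.015],[*T[:2],T[2]]])))
E
```

```text
time: 7.37
tool_pos: [0.4405, -0.2106, 0.1152]
tool_rot: [0.001, -0.0, 1.0, -0.001]
contact_force: [0.6, -0.4, -6.0]
gripper_width: 0.527
grasp_force: 63.0
[ 0.44053746 -0.21059219  0.11518605]
side wide_gear_mid 0.67 [257.9 228.6] [ 0.4351 -0.2025  0.1152]
side tall_post_seat 0.58 [260.5 254.6] [ 0.4385 -0.1949  0.015 ]
side wide_gear_mid [ 0.4387 -0.2126] area 856.0 950
top wide_gear_mid 0.74 [351.5 230.8] [ 0.4343 -0.2146  0.1152]
top tall_post_seat 0.48 [460.7 166.2] [ 0.6205 -0.5297  0.015 ]
top wide_gear_mid [ 0.4273 -0.1971] area 476.0 1382
[[260.33049901 234.82063066]
 [260.1144981  230.44617577]]
```

View pics/s2.png

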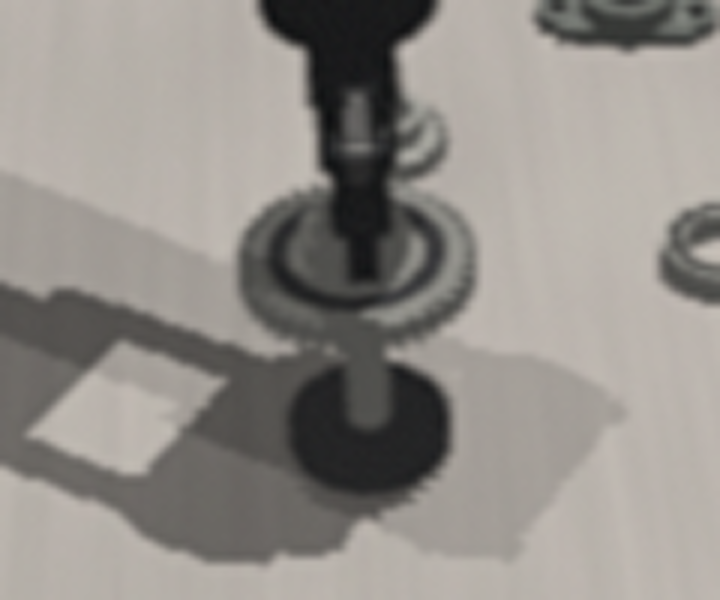

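Side picture: gear centre ~(259.2,232), post axis ~(261,258), so the gear is about 1.5 mm short in x. I correct that and lower past the taper.

```bash
python3 -m handwheel '[[[0.0016,0,-0.008,0,0,0],[0,0,-0.008,0,0,0],[0,0,-0.008,0,0,0],[0,0,-0.006,0,0,0],[0,0,-0.006,0,0,0],[0,0,-0.006,0,0,0],[0,0,-0.006,0,0,0],[0,0,0,0,0,0]]]'
```

```text
time: 8.43
tool_pos: [0.4408, -0.2096, 0.0646]
tool_rot: [-0.001, -0.0, 1.0, 0.001]
contact_force: [-1.2, 0.1, -6.7]
gripper_width: 0.532
grasp_force: 62.9
```

```bash
python3 -m handwheel '[[[0,0,-0.006,0,0,0],[0,0,-0.006,0,0,0],[0,0,-0.006,0,0,0],[0,0,-0.006,0,0,0],[0,0,-0.004,0,0,0],[0,0,-0.003,0,0,0],[0,0,-0.002,0,0,0],[0,0,-0.001,0,0,0],[0,0,0,0,0,0]]]'
```

```text
time: 9.18
tool_pos: [0.4418, -0.2102, 0.0322]
tool_rot: [-0.0, -0.0, 1.0, 0.0]
contact_force: [-0.1, 1.2, -6.0]
gripper_width: 0.534
grasp_force: 63.0
```

```bash
for i in 1 2; do python3 -m handwheel '[[[0,0,-0.001,0,0,0],[0,0,0,0,0,0],[0,0,0,0,0,0]]]'|grep -E "pos|contact"; done
```

```text
tool_pos: [0.4419, -0.2103, 0.0315]
contact_force: [1.6, 0.2, -6.0]
tool_pos: [0.442, -0.2104, 0.0311]
contact_force: [-3.2, 0.8, 1.2]
```

Contact taken up. I release, rise and check.

```bash
python3 -m handwheel '[[[0,0,-0.0005,0,0,0],[0,0,0,0,0,0],[0,0,0,0,0,0],[0,0,0,0,0,0],[0,0,0,0,0,0],[0,0,0,0,0,0],[0,0,0,0,0,0]]]' 1
python3 -m handwheel '[[[0,0,0.01,0,0,0],[0,0,0.015,0,0,0],[0,0,0.02,0,0,0],[0,0,0.03,0,0,0],[0,0,0.04,0,0,0],[0,0,0.01,0,0,0],[0.0145,0.0393,0,0,0,0],[0.0145,0.0390,0,0,0,0],[0.0145,0.0390,0,0,0,0],[0.0145,0.0390,0,0,0,0],[0.0145,0.0390,0,0,0,0],[0.0145,0.0390,0,0,0,0],[0.0145,0.0390,0,0,0,0],[0.0145,0.0390,0,0,0,0],[0.0145,0.0390,0,0,0,0],[0.0145,0.0390,0,0,0,0],[0.0145,0.0390,0,0,0,0],[0.0145,0.0390,0,0,0,0],[0,0.0265,0,0,0,0],[0,0,0,0,0,0]]]'
python3 - <<'E'
from h import *
p,d=grab_frame("side");q,_=grab_frame("top");T=state()["tool_pos"];print(T)
for c in("side","top"):
  for r in masks_of(c,"wide_gear_mid")[:1]: fit(c,"wide_gear_mid",r["region"],(.44,-.21),.015)
  for r in masks_of(c,"spacer_mid")[:2]: print(r["conf"]);fit(c,"spacer_mid",r["region"],(.62,.286))
a=cv2.resize(p[225:285,225:295],None,fx=6,fy=6);b=cv2.resize(q[200:260,310:380],None,fx=6,fy=6)
cv2.imwrite("pics/s3.png",np.hstack([a,b])[:, :800])
E
```

```text
time: 10.27
tool_pos: [0.4419, -0.2103, 0.0299]
tool_rot: [0.0, -0.0, 1.0, -0.0]
contact_force: [0.3, 0.2, -0.6]
gripper_width: 1.003
grasp_force: 0.0
time: 11.93
tool_pos: [0.6156, 0.2894, 0.1552]
tool_rot: [0.0, -0.003, 1.0, 0.001]
contact_force: [-0.3, -0.9, -0.1]
gripper_width: 0.997
grasp_force: 0.0
[0.61548358 0.28515732 0.15490491]
side wide_gear_mid [ 0.4405 -0.2124] area 827.5 912
0.67
side spacer_mid [0.6204 0.2835] area 78.0 98
top wide_gear_mid [ 0.4398 -0.2109] area 1022.0 1164
0.47
top spacer_mid [0.6221 0.2866] area 169.0 195
```

View pics/s3.png

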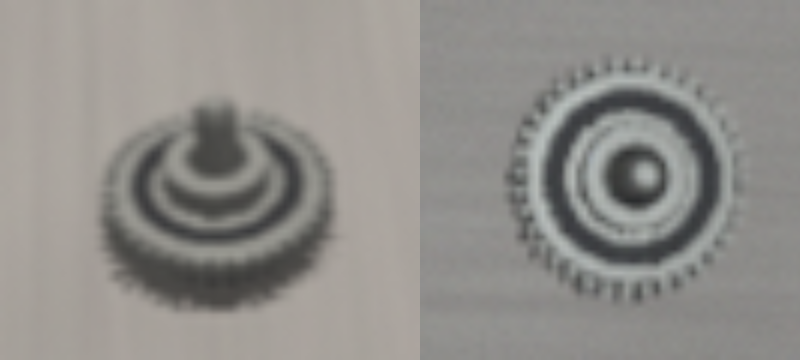

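Both views show the wide gear seated and centred on the tall post. Next I lower onto the spacer and grip it.

```bash
python3 -m handwheel '[[[0.0058,0,-0.03,0,0,0],[0,0,-0.035,0,0,0],[0,0,-0.03,0,0,0],[0,0,-0.02,0,0,0],[0,0,-0.015,0,0,0],[0,0,-0.01,0,0,0],[0,0,-0.007,0,0,0],[0,0,-0.003,0,0,0],[0,0,0,0,0,0],[0,0,0,0,0,0]]]' 1
python3 -m handwheel '[[[0,0,0,0,0,0],[0,0,0,0,0,0],[0,0,0,0,0,0],[0,0,0,0,0,0],[0,0,0,0,0,0],[0,0,0,0,0,0],[0,0,0,0,0,0],[0,0,0,0,0,0],[0,0,0,0,0,0],[0,0,0,0,0,0],[0,0,0,0,0,0],[0,0,0,0,0,0]]]' 0
```

```text
time: 13.07
tool_pos: [0.6225, 0.2847, 0.0063]
tool_rot: [0.001, -0.0, 1.0, 0.0]
contact_force: [0.5, 0.4, 1.0]
gripper_width: 1.004
grasp_force: 0.0
time: 14.07
tool_pos: [0.6223, 0.2847, 0.006]
tool_rot: [0.001, -0.0, 1.0, 0.0]
contact_force: [-0.3, 1.1, 6.3]
gripper_width: 0.437
grasp_force: 60.5
```

```bash
python3 -m handwheel '[[[0,0,0.01,0,0,0],[0,0,0.02,0,0,0],[0,0,0.03,0,0,0],[0,0,0.03,0,0,0],[0,0,0.02,0,0,0],[-0.01395,-0.0381,0,0,0,0],[-0.01395,-0.0381,0,0,0,0],[-0.01395,-0.0381,0,0,0,0],[-0.01395,-0.0381,0,0,0,0],[-0.01395,-0.0381,0,0,0,0],[-0.01395,-0.0381,0,0,0,0],[-0.01395,-0.0381,0,0,0,0],[-0.01395,-0.0381,0,0,0,0],[-0.01395,-0.0381,0,0,0,0],[-0.01395,-0.0381,0,0,0,0],[-0.01395,-0.0381,0,0,0,0],[-0.01395,-0.0381,0,0,0,0],[-0.01395,-0.0381,0,0,0,0],[0,0,0,0,0,0],[0,0,0,0,0,0]]]'
python3 -m handwheel '[[[0,0,0,0,0,0],[0,0,0,0,0,0]]]'
python3 - <<'E'
from h import *
T=state()["tool_pos"];print(T)
p,d=grab_frame("side");cv2.imwrite("pics/s4.png",cv2.resize(p[190:290,200:320],None,fx=6,fy=6,interpolation=cv2.INTER_CUBIC))
find("side","spacer_mid",T[2]+.003)
for r in masks_of("side","spacer_mid")[:1]: fit("side","spacer_mid",r["region"],T[:2],T[2]-.006)
print(proj("side",np.array([[*T[:2],T[2]-.006],[*T[:2],T[2]+.012],[.44,-.2105,.077]])))
E
```

```text
time: 15.73
tool_pos: [0.439, -0.2124, 0.1146]
tool_rot: [-0.0, 0.002, 1.0, 0.0]
contact_force: [0.4, 0.5, -1.0]
gripper_width: 0.435
grasp_force: 60.4
time: 15.9
tool_pos: [0.4402, -0.2097, 0.1145]
tool_rot: [-0.0, -0.001, 1.0, 0.0]
contact_force: [0.3, 0.0, -1.1]
gripper_width: 0.432
grasp_force: 60.4
[ 0.44023305 -0.20972045  0.11447324]
side spacer_mid 0.49 [257.8 227.8] [ 0.4349 -0.202   0.1175]
side spacer_mid [ 0.4392 -0.2153] area 98.0 202
[[260.08078886 232.2045178 ]
 [259.81795569 226.90398679]
 [260.45465238 241.44327624]]
```

View pics/s4.png

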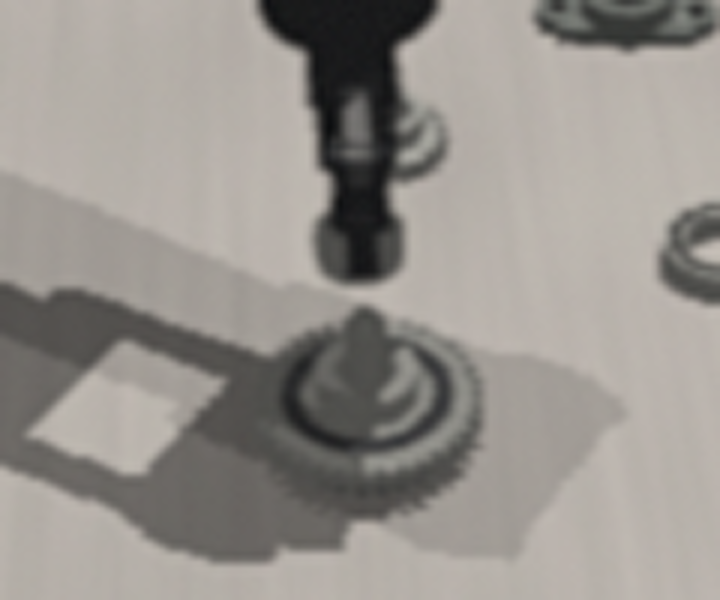

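Spacer centre ~(259.6,231), post tip ~(261,242): about 1.7 mm correction in +x, then lower.

```bash
python3 -m handwheel '[[[0.0017,-0.0008,-0.008,0,0,0],[0,0,-0.008,0,0,0],[0,0,-0.008,0,0,0],[0,0,-0.006,0,0,0],[0,0,-0.006,0,0,0],[0,0,-0.006,0,0,0],[0,0,-0.006,0,0,0],[0,0,0,0,0,0],[0,0,0,0,0,0]]]'
python3 -m handwheel '[[[0,0,-0.005,0,0,0],[0,0,-0.004,0,0,0],[0,0,-0.003,0,0,0],[0,0,-0.001,0,0,0],[0,0,0,0,0,0],[0,0,0,0,0,0]]]'
```

```text
time: 16.8
tool_pos: [0.4416, -0.2116, 0.0663]
tool_rot: [-0.0, -0.0, 1.0, 0.0]
contact_force: [0.3, 0.1, -0.6]
gripper_width: 0.435
grasp_force: 60.4
time: 17.3
tool_pos: [0.4419, -0.2117, 0.0538]
tool_rot: [0.0, -0.0, 1.0, -0.0]
contact_force: [0.7, 0.4, -1.6]
gripper_width: 0.439
grasp_force: 60.4
```

```bash
for i in 1 2 3; do python3 -m handwheel '[[[0,0,-0.001,0,0,0],[0,0,0,0,0,0],[0,0,0,0,0,0]]]'|grep -E "pos|contact"; done
```

```text
tool_pos: [0.4419, -0.2118, 0.0529]
contact_force: [0.6, -0.5, -1.9]
tool_pos: [0.4418, -0.2117, 0.0518]
contact_force: [0.7, 1.1, -1.1]
tool_pos: [0.442, -0.2118, 0.051]
contact_force: [-0.9, -0.1, 0.6]
```

```bash
for i in 1 2; do python3 -m handwheel '[[[0,0,-0.0007,0,0,0],[0,0,0,0,0,0],[0,0,0,0,0,0]]]'|grep -E "pos|contact"; done
```

```text
tool_pos: [0.442, -0.2119, 0.051]
contact_force: [-2.6, 1.2, 5.3]
tool_pos: [0.442, -0.2119, 0.0509]
contact_force: [-5.3, 2.9, 10.5]
```

Seated. I release, rise and move over to the small gear.

```bash
python3 -m handwheel '[[[0,0,0.0007,0,0,0],[0,0,0,0,0,0],[0,0,0,0,0,0],[0,0,0,0,0,0],[0,0,0,0,0,0],[0,0,0,0,0,0],[0,0,0,0,0,0]]]' 1
python3 -m handwheel '[[[0,0,0.01,0,0,0],[0,0,0.02,0,0,0],[0,0,0.03,0,0,0],[0,0,0.04,0,0,0],[0.0025,0.0309,0,0,0,0],[0.0025,0.0309,0,0,0,0],[0.0025,0.0309,0,0,0,0],[0.0025,0.0309,0,0,0,0],[0.0025,0.0309,0,0,0,0],[0.0025,0.0309,0,0,0,0],[0.0025,0.0309,0,0,0,0],[0,0,0,0,0,0],[0,0,0,0,0,0],[0,0,0,0,0,0]]]'
python3 - <<'E'
from h import *
p,d=grab_frame("side");q,_=grab_frame("top");T=state()["tool_pos"];print(T)
for c in("side","top"):
  for n,g,z in(("wide_gear_mid",(.44,-.21),.015),("spacer_mid",(.44,-.21),.045),("small_gear_mid",(.4596,.005),0)):
    for r in masks_of(c,n)[:1]: print(r["conf"]);fit(c,n,r["region"],g,z)
a=cv2.resize(p[225:285,225:295],None,fx=6,fy=6);b=cv2.resize(q[200:260,310:373],None,fx=6,fy=6)
cv2.imwrite("pics/s5.png",np.hstack([a,b])[:, :800])
E
```

```text
time: 19.13
tool_pos: [0.4418, -0.2117, 0.0499]
tool_rot: [-0.0, -0.0, 1.0, 0.0]
contact_force: [0.6, 0.6, -0.4]
gripper_width: 0.998
grasp_force: 0.0
time: 20.3
tool_pos: [0.4595, 0.0042, 0.1506]
tool_rot: [0.0, -0.001, 1.0, -0.0]
contact_force: [-0.9, -1.3, -0.3]
gripper_width: 1.003
grasp_force: 0.0
[0.45940298 0.00357617 0.15035523]
0.94
side wide_gear_mid [ 0.4401 -0.2134] area 872.0 914
0.51
side spacer_mid [ 0.4427 -0.2148] area 148.5 192
0.63
side small_gear_mid [0.4605 0.003 ] area 229.5 260
0.91
top wide_gear_mid [ 0.4398 -0.2098] area 1116.5 1163
```

View pics/s5.png

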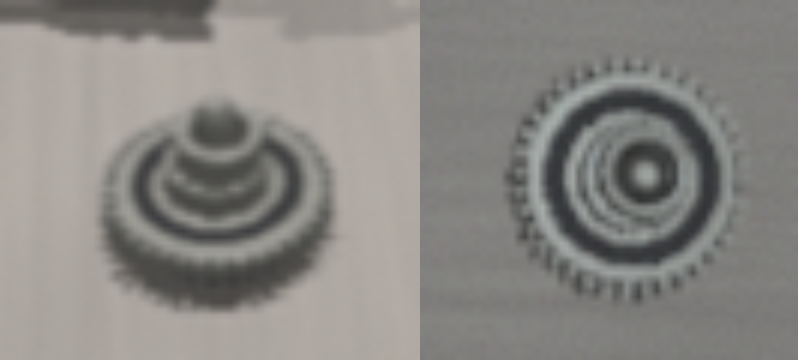

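Spacer seated on the hub with the post tip showing in its hole. Now the small gear.

```bash
python3 -m handwheel '[[[0.0005,0.0005,-0.03,0,0,0],[0,0,-0.035,0,0,0],[0,0,-0.03,0,0,0],[0,0,-0.02,0,0,0],[0,0,-0.012,0,0,0],[0,0,-0.006,0,0,0],[0,0,-0.003,0,0,0],[0,0,0,0,0,0],[0,0,0,0,0,0],[0,0,0,0,0,0]]]' 1
python3 -m handwheel '[[[0,0,0,0,0,0],[0,0,0,0,0,0],[0,0,0,0,0,0],[0,0,0,0,0,0],[0,0,0,0,0,0],[0,0,0,0,0,0],[0,0,0,0,0,0],[0,0,0,0,0,0],[0,0,0,0,0,0],[0,0,0,0,0,0],[0,0,0,0,0,0],[0,0,0,0,0,0]]]' 0
```

```text
time: 21.53
tool_pos: [0.461, 0.0049, 0.0154]
tool_rot: [0.001, -0.0, 1.0, -0.0]
contact_force: [0.0, 0.6, 0.4]
gripper_width: 0.999
grasp_force: 0.0
time: 22.53
tool_pos: [0.4603, 0.0051, 0.015]
tool_rot: [0.0, -0.0, 1.0, 0.0]
contact_force: [-2.2, 1.3, 5.3]
gripper_width: 0.443
grasp_force: 59.4
```

```bash
python3 -m handwheel '[[[0,0,0.01,0,0,0],[0,0,0.02,0,0,0],[0,0,0.03,0,0,0],[0,0,0.03,0,0,0],[0,0,0.02,0,0,0],[-0.00264,-0.0308,0,0,0,0],[-0.00264,-0.0308,0,0,0,0],[-0.00264,-0.0308,0,0,0,0],[-0.00264,-0.0308,0,0,0,0],[-0.00264,-0.0308,0,0,0,0],[-0.00264,-0.0308,0,0,0,0],[-0.00264,-0.0308,0,0,0,0],[0,0,0,0,0,0],[0,0,0,0,0,0],[0,0,0,0,0,0]]]'
python3 - <<'E'
from h import *
T=state()["tool_pos"];print(T)
p,d=grab_frame("side");cv2.imwrite("pics/s6.png",cv2.resize(p[190:290,200:320],None,fx=6,fy=6,interpolation=cv2.INTER_CUBIC))
for r in masks_of("side","small_gear_mid")[:1]: fit("side","small_gear_mid",r["region"],T[:2],T[2]-.015)
print(proj("side",np.array([[*T[:2],T[2]-.015],[*T[:2],T[2]],[.44,-.2105,.077]])))
E
```

```text
time: 23.78
tool_pos: [0.441, -0.21, 0.1238]
tool_rot: [-0.0, -0.0, 1.0, 0.001]
contact_force: [-0.9, -0.7, -2.7]
gripper_width: 0.434
grasp_force: 60.8
[ 0.44097236 -0.2099735   0.12382938]
side small_gear_mid [ 0.4407 -0.2142] area 332.5 380
[[260.36188685 232.14617263]
 [260.14526739 227.73394097]
 [260.45465238 241.44327624]]
```

View pics/s6.png

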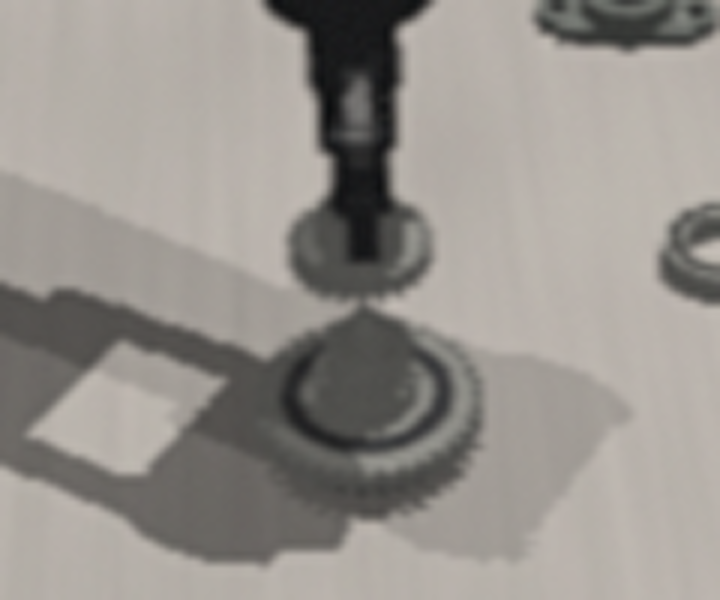

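Small gear centre ~(260,231), post tip ~(261,241): +1.4 mm in x, then lower.

```bash
python3 -m handwheel '[[[0.0014,-0.0008,-0.008,0,0,0],[0,0,-0.008,0,0,0],[0,0,-0.006,0,0,0],[0,0,-0.006,0,0,0],[0,0,-0.005,0,0,0],[0,0,-0.004,0,0,0],[0,0,0,0,0,0],[0,0,0,0,0,0]]]'
for i in 1 2; do python3 -m handwheel '[[[0,0,-0.002,0,0,0],[0,0,-0.001,0,0,0],[0,0,0,0,0,0],[0,0,0,0,0,0]]]'|grep -E "pos|contact"; done
```

```text
time: 24.55
tool_pos: [0.4426, -0.2113, 0.0868]
tool_rot: [-0.0, -0.0, 1.0, 0.0]
contact_force: [-0.3, 0.8, -1.3]
gripper_width: 0.43
grasp_force: 60.8
tool_pos: [0.4429, -0.2114, 0.0843]
contact_force: [0.3, -0.0, -1.4]
tool_pos: [0.4427, -0.2113, 0.081]
contact_force: [-0.4, -0.2, -2.2]
```

```bash
for i in 1 2 3 4; do python3 -m handwheel '[[[0,0,-0.001,0,0,0],[0,0,0,0,0,0],[0,0,0,0,0,0]]]'|grep -E "pos|contact"; done
```

```text
tool_pos: [0.4428, -0.2113, 0.0801]
contact_force: [0.2, 0.4, -1.0]
tool_pos: [0.4427, -0.2113, 0.079]
contact_force: [0.5, -0.3, -2.0]
tool_pos: [0.4428, -0.2113, 0.0781]
contact_force: [0.5, -0.1, -2.0]
tool_pos: [0.443, -0.2114, 0.0781]
contact_force: [-3.4, 2.0, 5.7]
```

Seated at the expected height. I release, check and go to the bearing.

```bash
python3 -m handwheel '[[[0,0,0.0004,0,0,0],[0,0,0,0,0,0],[0,0,0,0,0,0],[0,0,0,0,0,0],[0,0,0,0,0,0],[0,0,0,0,0,0],[0,0,0,0,0,0]]]' 1
python3 -m handwheel '[[[0,0,0.01,0,0,0],[0,0,0.02,0,0,0],[0,0,0.03,0,0,0],[0,0,0.02,0,0,0],[0.0295,0.0178,0,0,0,0],[0.0295,0.0178,0,0,0,0],[0.0295,0.0178,0,0,0,0],[0.0295,0.0178,0,0,0,0],[0.0295,0.0178,0,0,0,0],[0.0295,0.0178,0,0,0,0],[0,0,0,0,0,0],[0,0,0,0,0,0],[0,0,0,0,0,0]]]'
python3 - <<'E'
from h import *
p,d=grab_frame("side");q,_=grab_frame("top");T=state()["tool_pos"];print(T)
for c in("side","top"):
  for n,g,z in(("small_gear_mid",(.44,-.21),.063),("bearing_mid",(.619,-.104),0)):
    for r in masks_of(c,n)[:1]: print(r["conf"]);fit(c,n,r["region"],g,z)
a=cv2.resize(p[220:280,225:295],None,fx=6,fy=6);b=cv2.resize(p[160:200,235:290],None,fx=6,fy=6);b=np.vstack([b,np.zeros((120,330,3),np.uint8)])
cv2.imwrite("pics/s7.png",np.hstack([a,b])[:, :800])
E
```

```text
time: 26.8
tool_pos: [0.4428, -0.2113, 0.0775]
tool_rot: [0.0, -0.0, 1.0, -0.0]
contact_force: [-0.1, -0.3, -0.5]
gripper_width: 1.002
grasp_force: 0.0
time: 27.88
tool_pos: [0.6196, -0.1046, 0.1578]
tool_rot: [-0.0, -0.001, 1.0, -0.0]
contact_force: [-0.2, -0.5, 0.8]
gripper_width: 1.003
grasp_force: 0.0
[ 0.61905697 -0.10515349  0.15780536]
0.7
side small_gear_mid [ 0.4422 -0.2136] area 353.0 367
0.54
side bearing_mid [ 0.6198 -0.1062] area 225.5 307
0.78
top small_gear_mid [ 0.4421 -0.2111] area 401.0 453
0.68
top bearing_mid [ 0.6277 -0.1053] area 186.0 391
```

View pics/s7.png

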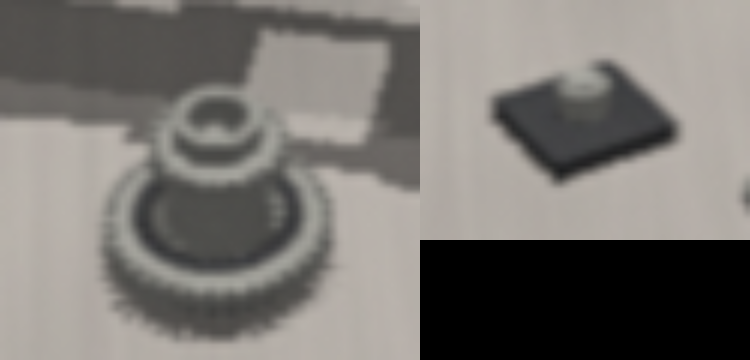

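The stack is complete and centred; short post tip at about (261.7,172.6) in the side view. Grip the bearing and compute the short post position.

```bash
python3 -m handwheel '[[[0.0003,0.0003,-0.03,0,0,0],[0,0,-0.035,0,0,0],[0,0,-0.03,0,0,0],[0,0,-0.025,0,0,0],[0,0,-0.017,0,0,0],[0,0,-0.01,0,0,0],[0,0,-0.005,0,0,0],[0,0,0,0,0,0],[0,0,0,0,0,0],[0,0,0,0,0,0]]]' 1
python3 -m handwheel '[[[0,0,0,0,0,0],[0,0,0,0,0,0],[0,0,0,0,0,0],[0,0,0,0,0,0],[0,0,0,0,0,0],[0,0,0,0,0,0],[0,0,0,0,0,0],[0,0,0,0,0,0],[0,0,0,0,0,0],[0,0,0,0,0,0],[0,0,0,0,0,0],[0,0,0,0,0,0]]]' 0
python3 - <<'E'
from h import *
print(ray("side",261.75,172.6,.037),ray("top",195.4,217.2,.037))
p,_=grab_frame("top")
g=p.max(2).astype(int)
for c in("top","side"):
  p,_=grab_frame(c);find(c,"short_post_seat")
  u,v=proj(c,np.array([[.459,.19,.037]]))[0].round().astype(int)
  w=np.zeros((420,560),np.uint8);w[v-6:v+7,u-6:u+7]=p.max(2)[v-6:v+7,u-6:u+7]
  t=(int(w.max())+50)/2;yy,xx=np.nonzero(w>t);print(c,t,len(xx),xx.mean(),yy.mean(),ray(c,xx.mean(),yy.mean(),.033))
E
```

```text
time: 29.02
tool_pos: [0.6215, -0.1047, 0.0075]
tool_rot: [0.002, -0.0, 1.0, -0.0]
contact_force: [-0.3, -0.4, 0.3]
gripper_width: 1.001
grasp_force: 0.0
time: 30.02
tool_pos: [0.6214, -0.1046, 0.0074]
tool_rot: [0.001, -0.0, 1.0, -0.0]
contact_force: [-0.8, -0.5, 5.5]
gripper_width: 0.659
grasp_force: 66.8
[0.46068519 0.18775248 0.037     ] [0.46108967 0.1910432  0.037     ]
top short_post_seat 0.58 [199.9 220.7] [0.4526 0.1835 0.015 ]
top 112.0 61 195.04918032786884 217.0 [0.46174672 0.19295296 0.033     ]
side short_post_seat 0.76 [263.  179.4] [0.4638 0.1789 0.015 ]
side 119.0 105 260.7142857142857 169.86666666666667 [0.45809034 0.21160119 0.033     ]
```

```bash
python3 -m handwheel '[[[0,0,0.01,0,0,0],[0,0,0.02,0,0,0],[0,0,0.02,0,0,0],[0,0,0.02,0,0,0],[-0.0177,0.0327,0,0,0,0],[-0.0177,0.0327,0,0,0,0],[-0.0177,0.0327,0,0,0,0],[-0.0177,0.0327,0,0,0,0],[-0.0177,0.0327,0,0,0,0],[-0.0177,0.0327,0,0,0,0],[-0.0177,0.0327,0,0,0,0],[-0.0177,0.0327,0,0,0,0],[-0.0177,0.0327,0,0,0,0],[0,0,0,0,0,0],[0,0,0,0,0,0],[0,0,0,0,0,0]]]'
python3 - <<'E'
from h import *
T=state()["tool_pos"];print(T)
p,d=grab_frame("side");cv2.imwrite("pics/s8.png",cv2.resize(p[120:200,215:310],None,fx=8,fy=7.5,interpolation=cv2.INTER_CUBIC))
for r in masks_of("side","bearing_mid")[:1]: fit("side","bearing_mid",r["region"],T[:2],T[2]-.0075)
print(proj("side",np.array([[*T[:2],T[2]-.0075],[*T[:2],T[2]+.01],[.4607,.19,.037]])))
E
```

```text
time: 31.6
tool_pos: [0.4606, 0.1899, 0.0754]
tool_rot: [-0.0, -0.001, 1.0, -0.0]
contact_force: [0.4, 0.2, -1.5]
gripper_width: 0.661
grasp_force: 66.9
[0.46055791 0.18986614 0.07541696]
side bearing_mid [0.457  0.1846] area 153.5 217
[[261.35414735 164.50066276]
 [261.16414078 160.02136692]
 [261.72340828 172.24169744]]
```

View pics/s8.png

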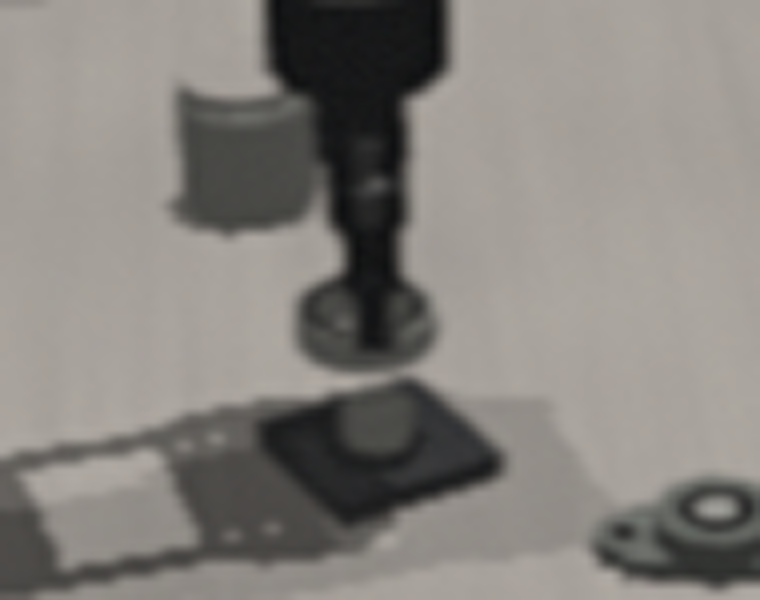

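Bearing centre ~(260.9,163), post ~(262,175): +2 mm in x, then lower.

```bash
python3 -m handwheel '[[[0.002,0,-0.008,0,0,0],[0,0,-0.008,0,0,0],[0,0,-0.006,0,0,0],[0,0,-0.004,0,0,0],[0,0,-0.004,0,0,0],[0,0,0,0,0,0],[0,0,0,0,0,0]]]'
for i in 1 2 3; do python3 -m handwheel '[[[0,0,-0.002,0,0,0],[0,0,-0.002,0,0,0],[0,0,0,0,0,0],[0,0,0,0,0,0]]]'|grep -E "pos|contact"; done
```

```text
time: 32.28
tool_pos: [0.4625, 0.19, 0.0451]
tool_rot: [-0.0, -0.0, 1.0, -0.0]
contact_force: [-0.2, -0.8, -1.6]
gripper_width: 0.653
grasp_force: 66.9
tool_pos: [0.4627, 0.1901, 0.0415]
contact_force: [-0.0, -0.1, -2.1]
tool_pos: [0.4626, 0.19, 0.0373]
contact_force: [0.1, -0.1, -2.1]
tool_pos: [0.4626, 0.19, 0.0333]
contact_force: [0.2, 0.3, -1.8]
```

No contact past the taper; continuing down.

```bash
python3 -m handwheel '[[[0,0,-0.003,0,0,0],[0,0,-0.003,0,0,0],[0,0,-0.002,0,0,0],[0,0,0,0,0,0],[0,0,0,0,0,0]]]'|grep -E "pos|contact"
for i in 1 2 3; do python3 -m handwheel '[[[0,0,-0.001,0,0,0],[0,0,0,0,0,0],[0,0,0,0,0,0]]]'|grep -E "pos|contact"; done
```

```text
tool_pos: [0.4625, 0.19, 0.0252]
contact_force: [-0.3, -0.1, -3.0]
tool_pos: [0.4628, 0.1901, 0.0246]
contact_force: [0.7, 0.2, -2.1]
tool_pos: [0.4627, 0.19, 0.0235]
contact_force: [0.0, -0.6, -2.1]
tool_pos: [0.4628, 0.1901, 0.0225]
contact_force: [0.0, -0.0, -1.5]
```

```bash
python3 -m handwheel '[[[0,0,-0.0007,0,0,0],[0,0,0,0,0,0],[0,0,0,0,0,0]]]'|grep -E "pos|contact"
```

```text
tool_pos: [0.4628, 0.1901, 0.0224]
contact_force: [-3.5, -0.7, 5.8]
```

```bash
python3 -m handwheel '[[[0,0,0.0004,0,0,0],[0,0,0,0,0,0],[0,0,0,0,0,0],[0,0,0,0,0,0],[0,0,0,0,0,0],[0,0,0,0,0,0],[0,0,0,0,0,0]]]' 1
python3 -m handwheel '[[[0,0,0.01,0,0,0],[0,0,0.02,0,0,0],[0,0,0.03,0,0,0],[0,0,0.03,0,0,0],[0,0,0.03,0,0,0],[0,0,0.03,0,0,0],[0,0,0.02,0,0,0],[0,0,0,0,0,0],[0,0,0,0,0,0],[0,0,0,0,0,0],[0,0,0,0,0,0]]]'
python3 - <<'E'
from h import *
p,d=grab_frame("side");q,_=grab_frame("top")
for c in("side","top"):
  for n,g,z in(("small_gear_mid",(.44,-.21),.063),("wide_gear_mid",(.44,-.21),.015),("bearing_mid",(.461,.19),.015)):
    for r in masks_of(c,n)[:1]: fit(c,n,r["region"],g,z)
cv2.imwrite("pics/s9.png",cv2.resize(p[140:290,200:400],None,fx=4,fy=4,interpolation=cv2.INTER_CUBIC))
E
```

```text
time: 35.28
tool_pos: [0.4628, 0.1901, 0.0222]
tool_rot: [0.0, -0.0, 1.0, 0.0]
contact_force: [-0.3, -0.1, -0.2]
gripper_width: 1.002
grasp_force: 0.0
time: 36.2
tool_pos: [0.4617, 0.1898, 0.1902]
tool_rot: [-0.002, -0.0, 1.0, -0.0]
contact_force: [-0.5, 0.7, -0.6]
gripper_width: 0.997
grasp_force: 0.0
side small_gear_mid [ 0.4426 -0.2122] area 329.5 366
side wide_gear_mid [ 0.4414 -0.2143] area 746.0 915
side bearing_mid [0.4611 0.1862] area 167.5 211
top small_gear_mid [ 0.4432 -0.2112] area 414.0 453
top wide_gear_mid [ 0.4407 -0.2096] area 1022.5 1163
top bearing_mid [0.4449 0.1887] area 119.5 417
```

View pics/s9.png

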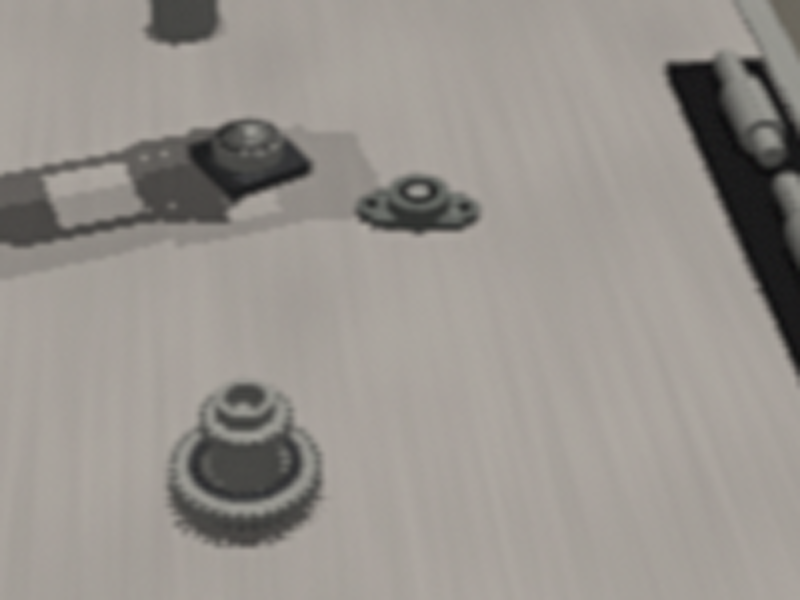

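The stack (~(261,255)) and the bearing on its post (~(262,176)) are both seated, and the housing and tin are untouched. Handing in.

```bash
python3 -c "
from plant import *
print(job_done())"
```

```text
the job is handed in; nothing more can be done
None
```

The wide gear, spacer and small gear are stacked on the tall post and the bearing is on the short post, each lowered to its seat and released; the job was handed in at about 36 s, with no verdict returned.

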